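Tip the cleaned bearings down the drain tray

TASK

Put the stray skate bearing that lies on the bench into the tipping tray with the other three, on their half of the tray. Then push the tray's tab down until the tray bears firmly on the rubber stopper beneath it, pushing with about 12 N, and keep it there for over a second so that all four bearings slide to the tab end; the hinge is light, so never push on the tray with more than 18 N. Let the tray come back up level without letting it snap, and leave the stopper and the other things on the bench where they are.

Things in the scene. Friction and masses are not known exactly. Their poses are not given: they have to be found in the camera images.
- tray: open aluminium tipping tray, level at start. Origin on the hinge axis at the centre line, at floor-surface height (135 mm above the bench); x along the tray to the tab, y along the hinge, z up. Inside x = -157 to 120 mm, y = -49 to 49 mm; walls 15 mm high and 3 mm thick; floor oily: bearings start to slide at 0.22 to 0.40 rad. Turns about +y (tab goes down), sprung back up. Over 18 N from the fingers bends the hinge; over 2.5 rad/s is a snap
- tab (a point): the point on the top of the tab to push on, moving with the tray: x = 148 mm, y = 0, flush with the floor surface. The flat tab, 70 mm wide and 4 mm thick, sticks out from the end wall (outer face x = 123 mm) to x = 170 mm. Against the return spring alone it takes about 2.5 N to start and 4 to 5 N near the stopper. It meets the stopper 0.45 to 0.62 rad (60 to 85 mm) down; from then on a steady 12 N puts some 6 to 10 N on the stopper. Top oily, slippery
- load (a point): middle of the free floor on the half of the tray away from the tab: x = -58 mm, y = 0 in the tray, on the floor surface; moves with the tray
- stand: fixed dark steel stand: base plate 350 x 130 x 8 mm; two cheeks beside the tray at the hinge, 150 mm high, 36 mm along the tray, outer faces 63 mm from the centre line; a wooden pad, its top 28 mm above the bench, under the tab half. Origin on the bench right below the hinge; axes as the level tray's
- stopper: black rubber skate stopper, round, 45 mm across, 35 mm high, slightly narrower at the top, loose on the stand's wooden pad under the tab half, 95 to 120 mm from the hinge along the tray, so the tilt at which the tray meets it differs each time; origin at the centre of its underside. A steel strip 4 mm thick under the 4 mm tray floor is what meets it; it gives little (under 1 mm at 15 N)
- bearing1: skate ball bearing, a plain steel disc 22 mm across and 7 mm thick with a dark bore, 14 g, lying flat; origin at the centre of its underside, z up. It starts in the tray near the end away from the tab, 105 to 135 mm from the hinge, at about y = -33 mm of the tray
- bearing2: skate ball bearing, a plain steel disc 22 mm across and 7 mm thick with a dark bore, 14 g, lying flat; origin at the centre of its underside, z up. It starts as bearing1, at about y = 0
- bearing3: skate ball bearing, a plain steel disc 22 mm across and 7 mm thick with a dark bore, 14 g, lying flat; origin at the centre of its underside, z up. It starts as bearing1, at about y = +33 mm
- stray: skate ball bearing, a plain steel disc 22 mm across and 7 mm thick with a dark bore, 14 g, lying flat; origin at the centre of its underside, z up. It starts on the bench to the robot's right
- skate_key: rusty flat skate key, 115 x 30 x 10 mm, bystander; origin at the middle of its underside
- punch: brass drift punch, 135 mm long, 13 mm thick, bystander; origin at the middle of its underside
- truck: red steel skate truck, 75 x 115 x 45 mm, bystander; origin at the middle of its underside
- wheel: skate wheel lying flat, 54 mm across, 32 mm high, bystander; origin at the middle of its underside

How it is judged (in metres and radians):
On the way, in this order (a step that is already met when the one before it is completed fails the run):
1. the stray bearing lies in the tray, on the half away from the tab, let go (x of stray in the frame of tray between -0.158 and -0.02 m and y of stray in the frame of tray between -0.05 and 0.05 m and z of stray in the frame of tray between -0.004 and 0.014 m and contact force between the fingers and stray below 0.05 N and linear speed of stray below 0.03 m/s and angle between tray's own z axis and vertical below 0.06 rad), for 0.2 s.
2. the tray is held down on the rubber stopper with at least 4 N on the stopper for one second (contact force between tray and stopper above 4 N), for 1 s.
At the end, for the whole second after the job is handed in: All four bearings lie in the tray at the tab end, their centres more than 30 mm past the hinge towards the tab, at rest; the tray is back level (within 0.05 rad), at rest and untouched (x of bearing1 in the frame of tray between 0.03 and 0.121 m and y of bearing1 in the frame of tray between -0.05 and 0.05 m and z of bearing1 in the frame of tray between -0.004 and 0.014 m and linear speed of each of bearing1, bearing2, bearing3, stray below 0.02 m/s and x of bearing2 in the frame of tray between 0.03 and 0.121 m and y of bearing2 in the frame of tray between -0.05 and 0.05 m and z of bearing2 in the frame of tray between -0.004 and 0.014 m and x of bearing3 in the frame of tray between 0.03 and 0.121 m and y of bearing3 in the frame of tray between -0.05 and 0.05 m and z of bearing3 in the frame of tray between -0.004 and 0.014 m and x of stray in the frame of tray between 0.03 and 0.121 m and y of stray in the frame of tray between -0.05 and 0.05 m and z of stray in the frame of tray between -0.004 and 0.014 m and angle between tray's own z axis and vertical below 0.05 rad and angular speed of tray below 0.1 rad/s and contact force between the fingers and tray below 0.05 N).
It fails at once if the fingers push on the tray with more than 18 N (contact force between the fingers and tray above 18 N).
It fails at once if the rest of the arm pushes on the tray with more than 18 N (contact force between the arm and tray above 18 N).
It fails at once if the tray snaps (turns faster than 2.5 rad/s) (angular speed of tray above 2.5 rad/s).
It fails at once if the rubber stopper is shifted by more than 15 mm (distance of stopper from where it was at the start of the episode above 0.015 m).
It fails at once if another thing on the bench is shifted by more than 20 mm (distance of any of skate_key, punch, truck, wheel from where it was at the start of the episode above 0.02 m).
It also fails if it takes over 70 s, if anything falls off the work surface, if the arm or the gripper's body presses on something with over 40 N, if the wrist force passes 120 N, or if a joint passes its speed limit or range.

ROBOT

A 6-joint arm with a two-finger parallel gripper is mounted at the origin on the work surface. World frame = base frame: x ahead of the robot, y to its left, z up, the work surface at z = 0. Lengths are in mm, angles in rad, forces in N, time in s.
With the tool pointing down it reaches from about 300 to 775 mm from the base axis. Payload 14.6 kg.
Tool frame: the origin (TCP) lies on the centre line of the jaws, within the pads' length; the fingertips stand ahead of it and the grasp point (between the pads) is the TCP (manip.tip_reach is the z of the fingertips in the tool frame, in mm); z points along the fingers, y is the direction in which the jaws open and shut (so a half turn about z gives the same grasp; the last joint's range is limited). The gripper opens to 94 mm and grips with 3 to 60 N. Pads are 16 mm wide; open, the fingers measure 119 mm over their backs; the gripper's body (75 mm by 177 mm) begins 78 mm behind the grasp point.
Start: joints at [-1.279, 0.3, 1.521, -0, 1.321, -0.067], TCP at [193.126, -514.968, 224.446] pointing down, gripper open.
Joint ranges: [-3.03, 3.03], [-0.79, 2.21], [0.23, 2.52], [-1.04, 4.18], [0, 3.07], [-2.55, 2.55]. Speed limits (rad/s): [2.22, 2.22, 2.57, 3.14, 3.14, 3.14].

INTERFACE

Orientations are given as [roll, pitch, yaw] about the fixed x, y, z axes, in that order (R = Rz(yaw) Ry(pitch) Rx(roll)).
In Python, from cell import manip, camera, search_frame, masks_of, tip_of gives the robot as it stands.
- The arm moves only by the tool send_rows, never from a script. Its argument "plan" is a list of rows, each an object with "travel": the shift along the tool's x, y, z in mm, a list of three; "delta_rot": the turn, a rotation vector about the tool's x, y, z in degrees, a list of three; "fingers": the gripper's target within -1 to 1 (shut at 1, half-way at 0, fully open at -1). In form: [{"travel": [dx, dy, dz], "delta_rot": [wx, wy, wz], "fingers": fingers}, ...]. A call has 1 to 20 rows; each row shifts and turns the commanded pose from where the row before left it, along the tool's axes as they then stand; what a row does not reach is not made up. A row lasts 1/8 s, in which the tool goes at most 62.5 mm and 10.7 degrees, less where a joint would pass 70% of its speed; a pose out of reach is approached as far as the arm can. A call is refused whole if a number of a shift passes 62.5 or a number of a turn 10.7, either way. A call with a gripper value outside its range is refused whole. The fingers move at their own pace and stop on an object; "grip_force" is the grip in N (left out, the last holds). Time passes only in rows, so rows that do not move let the fingers close. It gives the time, the measured TCP pose, the force and the opening at its end, in the units of the state.
- manip.read_state(): the state, without advancing time (a new reading comes with each control period).
- camera(name): name is "scene" or "top" or "wrist"; returns a dict with "color" (420x560x3 uint8, red, green, blue), "z_map" (420x560 float32, mm along the optical axis (not along the pixel's ray), 0 where there is no reading), "fov_y" (degrees; the focal length in pixels is half the picture's height over the tangent of half this angle, whatever the lens; pixels are square), "cx", "cy" (the principal point, pixels), "world_from_camera" (4x4, takes a point from camera to world coordinates); the wrist camera has in their place "tool_from_camera" (4x4, takes a point from camera to tool coordinates, whose origin is the TCP and whose axes are the flange's). Camera axes: x right, y up, looking along -z (the intrinsics and any distortion apply to the point x, -y, -z); pixel columns grow to the right and rows downward; lengths in mm; the calibration is good to about 2 mm. A picture is of the moment at which its call begins: read the wrist's pose just before it.
- manip.sign_off(): hands the job in, once; it reports no verdict.
Trained networks look in the newest picture that a camera, given by its name, has taken for a name from the list of things; names that differ only in an ending like _2 or _b are one class to them, and where a whole thing is asked for, a point or a joint stands for the part that bears it (a point fixed in the world has none). Each returns a list of dicts, best first, with "confidence" (0 to 1); they miss things now and then, are a little off and sometimes report something else, mostly with a low value. They report only what shows in the picture. A call takes as long as a camera call.
- search_frame(name, camera): "at" ([x, y, z] in mm, in the coordinates of the camera as it stood for that picture, good to about 4 mm: the middle of the surface that is visible of it).
- masks_of(name, camera): "region" (420x560 bool, what is visible of it).
- tip_of(name, camera): "at" ([x, y, z] in mm, in the coordinates of the camera as it stood for that picture, good to about 4 mm: a listed point, or the origin of a listed thing).
The state is a dict: "clock": time; "joints": joint angles; "qd": joint speeds; "effort": joint torques, N m; "eef_pos": TCP position; "eef_rot": TCP orientation; "wrist_force": force on the tool from outside, world axes, zero at the start; "moment": the same for the moment, N m; "finger_gap": finger opening in mm.
Only numpy, scipy, OpenCV 4.12 (cv2) and the standard library are available. Lean on these libraries where they do the work, as an engineer would, in place of code of your own. Each camera call takes 0.05 s, during which the arm holds its last target. There are 200 camera calls.

## Working session

There is one attempt and no reset: what is moved stays moved. The work goes in short steps, Python scripts to look and compute and a tool call to move; the robot and the scene stay as the last step left them, time stands still between calls to the robot, and variables do not carry over. Pictures are saved under pics/ and viewed, about 8 in all and at most 12, crops included, and the job is handed in when it is done.

Besides the shell and the picture viewer there is one more tool, called after "Request:" in YAML: its name, and indented under it one key for each argument. send_rows: Moves the arm, as the interface text tells. Its arguments: {"type":"object","properties":{"plan":{"type":"array"},"grip_force":{"type":"number"}},"required":["plan"]}

```bash
mkdir -p pics; ls
cat > h.py <<'E'
from cell import manip, camera, search_frame, masks_of, tip_of
import numpy as np, cv2
from scipy.spatial.transform import Rotation as R
def T_wc(c):
    if 'world_from_camera' in c: return np.array(c['world_from_camera'])
    s=c['st']; T=np.eye(4); T[:3,:3]=R.from_euler('xyz',s['eef_rot']).as_matrix(); T[:3,3]=s['eef_pos']
    return T@np.array(c['tool_from_camera'])
def shot(n):
    s=manip.read_state(); c=camera(n); c['st']=s; return c
def w(c,p): return (T_wc(c)@np.r_[p,1])[:3]
def cloud(c):
    z=c['z_map'].astype(float); H,W=z.shape; f=H/2/np.tan(np.radians(c['fov_y'])/2)
    v,u=np.mgrid[:H,:W]; P=np.stack([(u-c['cx'])/f*z,-(v-c['cy'])/f*z,-z,np.ones_like(z)],-1)
    P=P@T_wc(c).T; P=P[...,:3]; P[z==0]=np.nan; return P
def save(c,n): cv2.imwrite('pics/'+n,c['color'][...,::-1])
E
python3 - <<'E'
from h import *
print({k:np.round(v,3) for k,v in manip.read_state().items()}, manip.tip_reach)
for cn in ['top','scene']:
    c=shot(cn); save(c,cn+'.png'); P=cloud(c); print(cn,[ (k,np.round(v,3)) for k,v in c.items() if k not in('color','z_map','st')])
    for n in ['tray','stand','stopper','bearing1','stray','skate_key','punch','truck','wheel']:
        for d in search_frame(n,cn)[:5]: print(n,round(d['confidence'],2),w(c,d['at']).round(0))
    for n in ['tray','tab','load','stand','stopper']:
        for d in tip_of(n,cn)[:2]: print('tip',n,round(d['confidence'],2),w(c,d['at']).round(0))
E
```

```text
pics
{'clock': np.float64(0.0), 'joints': array([-1.279,  0.3  ,  1.522,  0.   ,  1.321, -0.067]), 'qd': array([-0.001,  0.002, -0.002,  0.001,  0.001,  0.002]), 'effort': array([ 1.0000e-03, -5.3181e+01, -3.5274e+01,  7.1000e-02,  2.4000e-02,
       -0.0000e+00]), 'eef_pos': array([ 193.038, -514.743,  223.895]), 'eef_rot': array([-3.14 , -0.   ,  0.359]), 'wrist_force': array([-0.01 , -1.067, -0.817]), 'moment': array([ 0.019,  0.011, -0.011]), 'finger_gap': np.float64(94.188)} 19.0
top [('fov_y', np.float64(48.97)), ('cx', np.float64(279.948)), ('cy', np.float64(212.283)), ('world_from_camera', array([[-1.200000e-02,  9.950000e-01, -9.800000e-02,  4.372290e+02],
       [-1.000000e+00, -1.300000e-02, -1.200000e-02,  2.038600e+01],
       [-1.300000e-02,  9.700000e-02,  9.950000e-01,  1.110911e+03],
       [ 0.000000e+00,  0.000000e+00,  0.000000e+00,  1.000000e+00]]))]
tray 0.82 [579.  67. 132.]
stand 0.64 [572.  67. 137.]
bearing1 0.6 [ 415. -303.    7.]
bearing1 0.46 [563. -45. 140.]
bearing1 0.38 [534. -34. 145.]
bearing1 0.3 [571.  67. 134.]
bearing1 0.28 [573. 389.  34.]
stray
[... 620 characters left out ...]
000e-01,  6.16901e+02],
       [-7.00000e-03,  7.93000e-01,  6.09000e-01,  6.57146e+02],
       [ 0.00000e+00,  0.00000e+00,  0.00000e+00,  1.00000e+00]]))]
tray 0.75 [579.  96. 140.]
stand 0.79 [594. 115. 139.]
stopper 0.57 [605. 189.  49.]
bearing1 0.56 [540. -31. 142.]
bearing1 0.39 [593. -47. 142.]
stray 0.36 [ 413. -302.    6.]
skate_key 0.6 [ 568. -331.    6.]
skate_key 0.53 [605. 189.  50.]
punch 0.77 [387. 249.  10.]
punch 0.19 [584. 403.  34.]
truck 0.78 [586. 397.  37.]
wheel 0.62 [417.  -9.  34.]
tip tray 0.82 [578.  69. 137.]
tip tab 0.84 [590. 215. 137.]
tip tab 0.29 [593. -50. 132.]
tip load 0.64 [573.  14. 131.]
tip stand 0.95 [577.  69.   1.]
tip stopper 0.69 [595. 175.  25.]
```

View pics/top.png

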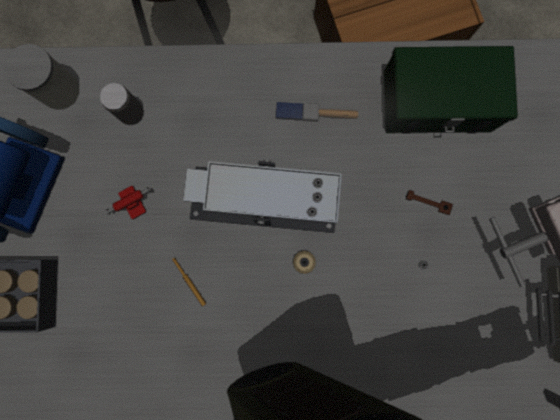

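View pics/scene.png

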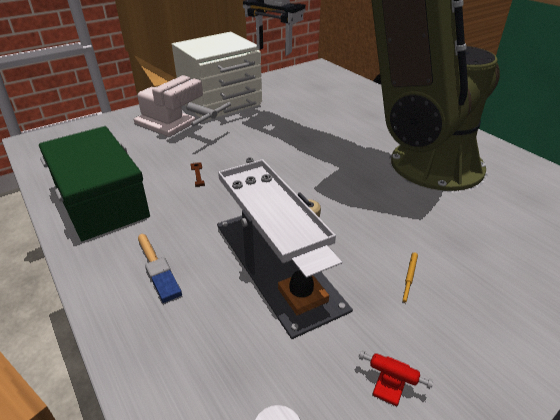

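Run:
```python
from h import *
for cn in ['top','scene']:
    c=shot(cn); P=cloud(c); m=masks_of('tray',cn)[0]['region']
    pts=P[m]; pts=pts[(abs(pts[:,2]-135)<25)]; pts=pts[~np.isnan(pts[:,0])]
    r=cv2.minAreaRect(pts[:,:2].astype(np.float32)); print(cn,len(pts),r,np.percentile(pts[:,2],[2,25,50,75,98]))
    q=P[(abs(P[...,2]-150)<6)&(P[...,1]>-150)&(P[...,1]<300)]; print('walls',cv2.minAreaRect(q[:,:2].astype(np.float32)))
    for d in masks_of('stray',cn)[:2]:
        q=P[d['region']]; q=q[~np.isnan(q[:,0])]; print('stray',round(d['confidence'],2),np.median(q,0),q.min(0),q.max(0))
```

```text
top 6995 ((577.3309936523438, 72.17385864257812), (329.6350402832031, 106.43634796142578), 84.01761627197266) [130.97106458 133.57690113 134.87159774 136.35824327 150.42667811]
walls ((574.1110229492188, 49.28302001953125), (283.3902893066406, 133.00856018066406), 84.04927825927734)
stray 0.53 [ 415.48644685 -304.45999125    6.44673572] [ 405.79192125 -313.60714893   -1.5769186 ] [ 424.91916526 -294.0678092    11.27317395]
scene 6393 ((580.5836181640625, 71.82501220703125), (332.5754089355469, 111.03572845458984), 83.8587646484375) [132.76387381 134.24435118 135.06563435 136.93617454 150.07654867]
walls ((306.1446838378906, 84.76017761230469), (287.7847900390625, 669.3778686523438), 82.66033172607422)
stray 0.36 [ 417.23799749 -300.48245333    5.34470761] [ 4.07616308e+02 -3.13887341e+02  1.95974843e-01] [ 425.75182655 -292.34841171    8.02907525]
```

The top view shows the tray with its tab to the left (+y) at pixel (195,187), the three bearings at about (317,183), (316,196) and (312,212), the stray at (423,265), and the wheel at (304,261). In the scene view the stopper stands under the tab at (302,285). The tray yaw is about 84° and its origin about (578,67), which the tab and load points confirm.

Request:
send_rows:
  plan:
    - {"travel": [31,-13,8],"delta_rot": [0,0,0],"fingers": -1}
    - {"travel": [31,-13,8],"delta_rot": [0,0,0],"fingers": -0.8}
    - {"travel": [31,-13,8],"delta_rot": [0,0,0],"fingers": -0.5}
    - {"travel": [31,-13,8],"delta_rot": [0,0,0],"fingers": -0.3}
    - {"travel": [31,-13,8],"delta_rot": [0,0,0],"fingers": -0.2}
    - {"travel": [31,-13,8],"delta_rot": [0,0,0],"fingers": -0.2}
    - {"travel": [31,-13,8],"delta_rot": [0,0,0],"fingers": -0.2}
    - {"travel": [31,-13,8],"delta_rot": [0,0,0],"fingers": -0.2}
    - {"travel": [31,-13,8],"delta_rot": [0,0,0],"fingers": -0.2}
    - {"travel": [4,-3,8],"delta_rot": [0,0,0],"fingers": -0.2}
    - {"travel": [0,0,0],"delta_rot": [0,0,0],"fingers": -0.2}
  grip_force: 12

```text
clock: 3.18
eef_pos: [415.5, -303.2, 143.9]
eef_rot: [-3.141, 0.001, 0.359]
wrist_force: [-0.1, -0.1, 0.4]
finger_gap: 56.3
```

Run:
```python
from h import *
c=shot('wrist'); save(c,'w1.png'); P=cloud(c); s=c['st']; print(s['eef_pos'],s['eef_rot'],s['finger_gap'],s['wrist_force'])
for n in ['stray','bearing1']:
  for d in masks_of(n,'wrist')[:2]:
    q=P[d['region']]; q=q[~np.isnan(q[:,0])]; print(n,round(d['confidence'],2),np.median(q,0),(q.min(0)+q.max(0))/2,np.ptp(q,0),np.argwhere(d['region']).mean(0))
    q=P[(abs(P[...,2]-7)<3)&d['region']]; print(q.mean(0))
for d in tip_of('stray','wrist')[:2]: print(d['confidence'],w(c,d['at']))
```

```text
[ 415.53283688 -303.23236943  143.94971707] [-3.14074549e+00  6.44116367e-04  3.59283840e-01] 56.34994979005512 [-0.09687685 -0.12700086  0.44171343]
stray 0.67 [ 417.28531064 -306.69637924    6.90200564] [ 415.74706393 -307.58333313    3.85687134] [24.05049304 22.59857926 10.74393624] [201.10838446 278.17586912]
[ 417.35458993 -306.75352621    7.03745134]
0.89 [ 416.47798543 -307.32127706    1.10427115]
```

View pics/w1.png

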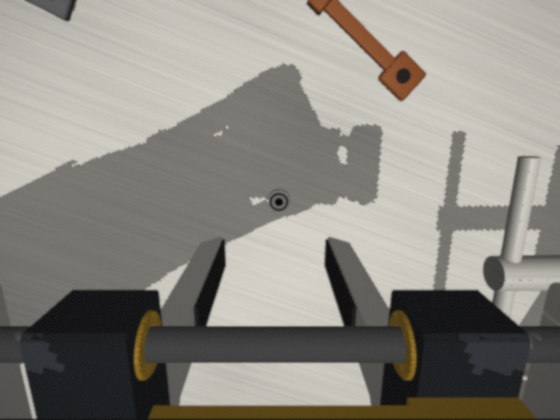

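The stray is at wrist pixel (279,201), which gives (417,-307) with its top at 7 mm, and nothing lies near the fingers. Going down to grasp it.

Request:
send_rows:
  plan:
    - {"travel": [0,4,30],"delta_rot": [0,0,0],"fingers": -0.2}
    - {"travel": [0,0,35],"delta_rot": [0,0,0],"fingers": -0.2}
    - {"travel": [0,0,30],"delta_rot": [0,0,0],"fingers": -0.2}
    - {"travel": [0,0,17],"delta_rot": [0,0,0],"fingers": -0.2}
    - {"travel": [0,0,10],"delta_rot": [0,0,0],"fingers": -0.2}
    - {"travel": [0,0,0],"delta_rot": [0,0,0],"fingers": -0.2}
    - {"travel": [0,0,0],"delta_rot": [0,0,0],"fingers": 1}
    - {"travel": [0,0,0],"delta_rot": [0,0,0],"fingers": 1}
    - {"travel": [0,0,0],"delta_rot": [0,0,0],"fingers": 1}
    - {"travel": [0,0,0],"delta_rot": [0,0,0],"fingers": 1}
    - {"travel": [0,0,0],"delta_rot": [0,0,0],"fingers": 1}
  grip_force: 12

```text
clock: 4.75
eef_pos: [417.4, -307.0, 22.6]
eef_rot: [3.141, -0.0, 0.359]
wrist_force: [-0.0, -0.1, 2.1]
finger_gap: 20.9
```

Request:
send_rows:
  plan:
    - {"travel": [0,0,-20],"delta_rot": [0,0,0],"fingers": 1}
    - {"travel": [0,0,-30],"delta_rot": [0,0,-9],"fingers": 1}
    - {"travel": [0,0,-34],"delta_rot": [0,0,-9],"fingers": 1}
    - {"travel": [0,0,-34],"delta_rot": [0,0,-9],"fingers": 1}
    - {"travel": [0,0,-34],"delta_rot": [0,0,-9],"fingers": 1}
    - {"travel": [0,0,-34],"delta_rot": [0,0,-9],"fingers": 1}
    - {"travel": [0,0,-30],"delta_rot": [0,0,-9],"fingers": 1}
    - {"travel": [0,0,0],"delta_rot": [0,0,-9.4],"fingers": 1}
    - {"travel": [33,12,0],"delta_rot": [0,0,0],"fingers": 1}
    - {"travel": [33,12,0],"delta_rot": [0,0,0],"fingers": 1}
    - {"travel": [33,12,0],"delta_rot": [0,0,0],"fingers": 1}
    - {"travel": [33,12,0],"delta_rot": [0,0,0],"fingers": 1}
    - {"travel": [33,12,0],"delta_rot": [0,0,0],"fingers": 1}
    - {"travel": [33,12,0],"delta_rot": [0,0,0],"fingers": 1}
    - {"travel": [33,12,0],"delta_rot": [0,0,0],"fingers": 1}
    - {"travel": [33,12,0],"delta_rot": [0,0,0],"fingers": 1}
    - {"travel": [33,12,0],"delta_rot": [0,0,0],"fingers": 1}
    - {"travel": [33,12,0],"delta_rot": [0,0,0],"fingers": 1}
    - {"travel": [3,0,0],"delta_rot": [0,0,0],"fingers": 1}

```text
clock: 7.12
eef_pos: [572.0, 13.1, 238.0]
eef_rot: [-3.141, -0.0, 1.468]
wrist_force: [0.1, -0.3, 0.1]
finger_gap: 21.0
```

Run:
```python
from h import *
c=shot('wrist'); save(c,'w2.png'); P=cloud(c); s=c['st']; print(s['eef_pos'],s['eef_rot'],s['finger_gap'],s['wrist_force'])
for n in ['load','tab','tray']:
  for d in tip_of(n,'wrist')[:2]: print(n,d['confidence'],w(c,d['at']))
q=P[(abs(P[...,2]-150)<4)&(P[...,1]>-150)&(P[...,1]<300)&(P[...,0]>500)&(P[...,0]<660)]; print(len(q),cv2.minAreaRect(q[:,:2].astype(np.float32)))
for d in masks_of('bearing1','wrist')[:5]:
    q=P[d['region']]; print(round(d['confidence'],2),np.nanmedian(q,0),np.argwhere(d['region']).mean(0))
```

```text
[572.04793967  13.11826916 237.98926987] [-3.14093362e+00 -6.53667932e-05  1.46757259e+00] 20.9529951363621 [ 0.14721768 -0.25003538  0.09271637]
load 0.86 [566.05542879   7.13488779 135.8807941 ]
tray 0.69 [577.07326205  61.15697357 135.73382998]
tray 0.15 [ 5.64883041e+02 -3.33751763e+02  4.38974426e-01]
3896 ((577.5403442382812, 55.32699203491211), (210.5124053955078, 126.31040954589844), 84.61122131347656)
0.77 [564.84363716 -47.46150785 141.8190798 ] [283.13003663 272.29304029]
```

View pics/w2.png

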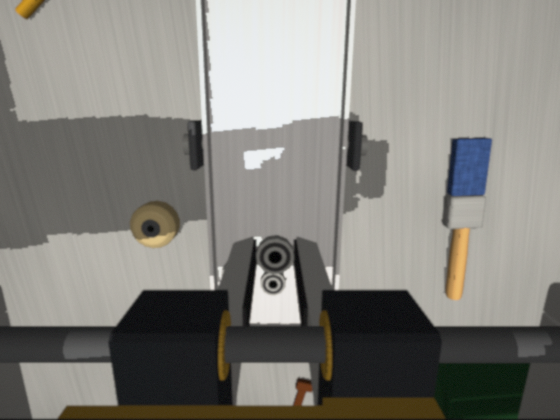

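The stray is held between the fingers at pixel (275,255), centred over the tray: the cheeks at columns 195 and 355 sit symmetrically about it. bearing2 is behind it at (272,284). Lowering it and letting go.

Request:
send_rows:
  plan:
    - {"travel": [0,0,20],"delta_rot": [0,0,0],"fingers": 1}
    - {"travel": [0,0,25],"delta_rot": [0,0,0],"fingers": 1}
    - {"travel": [0,0,18],"delta_rot": [0,0,0],"fingers": 1}
    - {"travel": [0,0,10],"delta_rot": [0,0,0],"fingers": 1}
    - {"travel": [0,0,4],"delta_rot": [0,0,0],"fingers": 1}
    - {"travel": [0,0,2],"delta_rot": [0,0,0],"fingers": 1}
    - {"travel": [0,0,0],"delta_rot": [0,0,0],"fingers": 1}
    - {"travel": [0,0,0],"delta_rot": [0,0,0],"fingers": 0.4}
    - {"travel": [0,0,0],"delta_rot": [0,0,0],"fingers": 0.2}
    - {"travel": [0,0,0],"delta_rot": [0,0,0],"fingers": 0.2}
    - {"travel": [0,0,0],"delta_rot": [0,0,0],"fingers": 0.2}
    - {"travel": [0,0,0],"delta_rot": [0,0,0],"fingers": 0.2}
    - {"travel": [0,0,-10],"delta_rot": [0,0,0],"fingers": 0.2}
    - {"travel": [0,0,-30],"delta_rot": [0,0,0],"fingers": 0.2}
    - {"travel": [0,0,-30],"delta_rot": [0,0,0],"fingers": 0.2}
    - {"travel": [0,0,-20],"delta_rot": [0,0,0],"fingers": 0.2}
    - {"travel": [0,0,0],"delta_rot": [0,0,0],"fingers": 0.2}

```text
clock: 9.5
eef_pos: [572.2, 11.5, 251.3]
eef_rot: [3.138, -0.0, 1.465]
wrist_force: [-0.3, 0.6, -0.4]
finger_gap: 37.5
```

```bash
python3 - <<'E'
from h import *
for cn in ['wrist','scene']:
  c=shot(cn); save(c,cn+'3.png'); P=cloud(c); print(c['st']['eef_pos'],c['st']['finger_gap'])
  for n in ['stray','bearing1']:
   for d in masks_of(n,cn)[:5]:
    q=P[d['region']]; print(n,round(d['confidence'],2),np.nanmedian(q,0),np.argwhere(d['region']).mean(0))
  for d in tip_of('tab',cn)[:1]: print('tab',d['confidence'],w(c,d['at']))
  # tab surface
  m=masks_of('tab',cn)
  if cn=='scene':
    O=np.array([578,67,135]); ux=np.array([.1045,.9945,0]); uy=np.array([-.9945,.1045,0])
    X=(P-O)@ux; Y=(P-O)@uy; g=(X>128)&(X<180)&(abs(Y)<50)&(P[...,2]>125)&(P[...,2]<145)
    print('tab',X[g].min(),X[g].max(),Y[g].min(),Y[g].max(),np.median(P[g][:,2]))
E
python3 - <<'E'
import cv2,numpy as np
a=cv2.imread('pics/wrist3.png');b=cv2.imread('pics/scene3.png')
cv2.imwrite('pics/c3.png',np.hstack([a[120:420,130:430],b[120:420,180:480]]))
E
```

```text
[572.23537794  11.53624246 251.26646656] 37.53219432671877
stray 0.57 [572.7809803   10.45813406 141.99844123] [209.87378641 273.61941748]
bearing1 0.56 [592.1448565  -48.44285168 141.83149639] [272.27681661 302.65397924]
bearing1 0.56 [565.19454502 -46.30086574 141.76901097] [273.05780347 271.92100193]
[571.48428     11.53669287 248.49138669] 37.37424344240608
stray 0.47 [573.57634839  14.41952153 141.10443213] [194.3125 262.125 ]
bearing1 0.62 [595.64825836 -44.36656063 141.15318465] [183.89552239 236.94029851]
bearing1 0.45 [535.93965545 -30.876029   141.06366829] [177.578125 265.609375]
tab 0.82 [590.80891127 214.12326395 133.8291648 ]
tab 128.0269619273682 171.84909137409622 -35.256028851326796 35.469282819556526 134.82549207176692
```

View pics/c3.png

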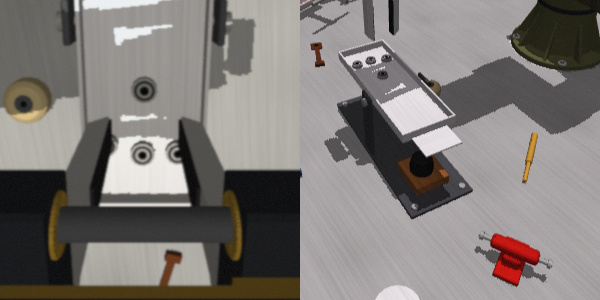

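In the crop the stray lies free in the tray at (144,90), ahead of the three bearings, which gives tray x ≈ -56. The tab extents match the model (±35, end at 171 mm). Moving over the tab with the fingers shut.

Request:
send_rows:
  plan:
    - {"travel": [25,0,0],"delta_rot": [0,0,0],"fingers": 1}
    - {"travel": [35,0,0],"delta_rot": [0,0,0],"fingers": 1}
    - {"travel": [35,0,0],"delta_rot": [0,0,0],"fingers": 1}
    - {"travel": [35,0,0],"delta_rot": [0,0,0],"fingers": 1}
    - {"travel": [35,0,0],"delta_rot": [0,0,0],"fingers": 1}
    - {"travel": [30,0,0],"delta_rot": [0,0,0],"fingers": 1}
    - {"travel": [17,0,10],"delta_rot": [0,0,0],"fingers": 1}
    - {"travel": [0,0,25],"delta_rot": [0,0,0],"fingers": 1}
    - {"travel": [0,0,25],"delta_rot": [0,0,0],"fingers": 1}
    - {"travel": [0,0,15],"delta_rot": [0,0,0],"fingers": 1}
    - {"travel": [0,0,8],"delta_rot": [0,0,0],"fingers": 1}
    - {"travel": [0,0,2],"delta_rot": [0,0,0],"fingers": 1}
    - {"travel": [0,0,0],"delta_rot": [0,0,0],"fingers": 1}
    - {"travel": [0,0,0],"delta_rot": [0,0,0],"fingers": 1}
  grip_force: 5

```text
clock: 11.75
eef_pos: [594.3, 222.4, 165.1]
eef_rot: [3.141, -0.0, 1.465]
wrist_force: [0.5, -0.4, -0.2]
finger_gap: 0.5
```

Run:
```python
from h import *
s=manip.read_state(); print(s['eef_pos'],s['eef_rot'],s['finger_gap'],s['wrist_force'])
```

```text
[594.2814023  222.4300564  165.11947413] [ 3.14065531e+00 -3.91746173e-04  1.46536472e+00] 0.46817636737235047 [ 0.50165802 -0.43519732 -0.19368257]
```

Request:
send_rows:
  plan:
    - {"travel": [0,0,4],"delta_rot": [0,0,0],"fingers": 1}
    - {"travel": [0,0,4],"delta_rot": [0,0,0],"fingers": 1}
    - {"travel": [0,0,2],"delta_rot": [0,0,0],"fingers": 1}
    - {"travel": [0,0,2],"delta_rot": [0,0,0],"fingers": 1}
    - {"travel": [0,0,3],"delta_rot": [0,0,0],"fingers": 1}
    - {"travel": [0,0,3],"delta_rot": [0,0,0],"fingers": 1}
    - {"travel": [0,0,3],"delta_rot": [0,0,0],"fingers": 1}
    - {"travel": [0,0,3],"delta_rot": [0,0,0],"fingers": 1}
    - {"travel": [0,0,3],"delta_rot": [0,0,0],"fingers": 1}
    - {"travel": [-1,0,3],"delta_rot": [0,0,0],"fingers": 1}
    - {"travel": [0,0,3],"delta_rot": [0,0,0],"fingers": 1}
    - {"travel": [-1,0,3],"delta_rot": [0,0,0],"fingers": 1}
    - {"travel": [0,0,3],"delta_rot": [0,0,0],"fingers": 1}
    - {"travel": [-1,0,3],"delta_rot": [0,0,0],"fingers": 1}
    - {"travel": [-1,0,3],"delta_rot": [0,0,0],"fingers": 1}

```text
clock: 13.62
eef_pos: [593.7, 218.5, 119.3]
eef_rot: [3.142, -0.0, 1.465]
wrist_force: [1.1, 1.8, 3.6]
finger_gap: 0.4
```

Request:
send_rows:
  plan:
    - {"travel": [-1,0,3],"delta_rot": [0,0,0],"fingers": 1}
    - {"travel": [-1,0,3],"delta_rot": [0,0,0],"fingers": 1}
    - {"travel": [-1,0,3],"delta_rot": [0,0,0],"fingers": 1}
    - {"travel": [-1,0,3],"delta_rot": [0,0,0],"fingers": 1}
    - {"travel": [-1,0,2],"delta_rot": [0,0,0],"fingers": 1}
    - {"travel": [-1,0,2],"delta_rot": [0,0,0],"fingers": 1}
    - {"travel": [-1,0,2],"delta_rot": [0,0,0],"fingers": 1}
    - {"travel": [0,0,0],"delta_rot": [0,0,0],"fingers": 1}

```text
clock: 14.62
eef_pos: [592.9, 211.3, 101.3]
eef_rot: [-3.141, 0.0, 1.465]
wrist_force: [-0.4, 2.5, 3.5]
finger_gap: 0.5
```

Request:
send_rows:
  plan:
    - {"travel": [-1,0,2],"delta_rot": [0,0,0],"fingers": 1}
    - {"travel": [-1,0,2],"delta_rot": [0,0,0],"fingers": 1}
    - {"travel": [0,0,1],"delta_rot": [0,0,0],"fingers": 1}
    - {"travel": [-1,0,1],"delta_rot": [0,0,0],"fingers": 1}
    - {"travel": [0,0,0],"delta_rot": [0,0,0],"fingers": 1}

```text
clock: 15.25
eef_pos: [592.6, 208.4, 95.3]
eef_rot: [-3.142, -0.0, 1.465]
wrist_force: [-0.3, 2.0, 3.5]
finger_gap: 0.6
```

Run:
```python
from h import *
O=np.array([578,67,135]); ux=np.array([.1045,.9945,0]); uy=np.array([-.9945,.1045,0])
c=shot('scene'); save(c,'s4.png'); P=cloud(c); X=(P-O)@ux; Y=(P-O)@uy; Z=P[...,2]-135
g=(X>20)&(X<100)&(abs(Y)<40)&(Z<20)&(Z>-70); p=np.polyfit(X[g],Z[g],1); print('tilt',np.arctan(p[0]),g.sum())
for n in ['stopper']:
  for d in tip_of(n,'scene')[:2]: print(n,d['confidence'],w(c,d['at']),(w(c,d['at'])-O)@ux)
```

```text
tilt -0.34294091710572866 195
stopper 0.47 [593.85623042 176.6229663   24.11165698] 110.67701606062816
```

Request:
send_rows:
  plan:
    - {"travel": [0,0,1],"delta_rot": [0,0,0],"fingers": 1}
    - {"travel": [-1,0,1],"delta_rot": [0,0,0],"fingers": 1}
    - {"travel": [0,0,1],"delta_rot": [0,0,0],"fingers": 1}
    - {"travel": [0,0,0],"delta_rot": [0,0,0],"fingers": 1}

```text
clock: 15.85
eef_pos: [592.5, 207.3, 92.4]
eef_rot: [-3.142, 0.0, 1.465]
wrist_force: [0.2, 0.7, 3.8]
finger_gap: 0.3
```

Request:
send_rows:
  plan:
    - {"travel": [-1,0,1],"delta_rot": [0,0,0],"fingers": 1}
    - {"travel": [0,0,1],"delta_rot": [0,0,0],"fingers": 1}
    - {"travel": [0,0,0],"delta_rot": [0,0,0],"fingers": 1}

```text
clock: 16.23
eef_pos: [592.4, 206.3, 90.4]
eef_rot: [-3.142, 0.0, 1.465]
wrist_force: [1.1, 1.5, 3.6]
finger_gap: 0.4
```

Request:
send_rows:
  plan:
    - {"travel": [-1,0,1],"delta_rot": [0,0,0],"fingers": 1}
    - {"travel": [0,0,1],"delta_rot": [0,0,0],"fingers": 1}
    - {"travel": [0,0,0],"delta_rot": [0,0,0],"fingers": 1}

```text
clock: 16.6
eef_pos: [592.3, 205.3, 88.4]
eef_rot: [-3.142, 0.0, 1.465]
wrist_force: [0.5, 1.6, 4.1]
finger_gap: 0.6
```

Request:
send_rows:
  plan:
    - {"travel": [-0.5,0,0.5],"delta_rot": [0,0,0],"fingers": 1}
    - {"travel": [0,0,0.5],"delta_rot": [0,0,0],"fingers": 1}
    - {"travel": [0,0,0],"delta_rot": [0,0,0],"fingers": 1}

```text
clock: 16.98
eef_pos: [592.2, 204.9, 87.4]
eef_rot: [-3.142, 0.0, 1.465]
wrist_force: [-0.3, 1.1, 3.1]
finger_gap: 0.3
```

Request:
send_rows:
  plan:
    - {"travel": [-0.5,0,0.5],"delta_rot": [0,0,0],"fingers": 1}
    - {"travel": [0,0,0.5],"delta_rot": [0,0,0],"fingers": 1}
    - {"travel": [0,0,0],"delta_rot": [0,0,0],"fingers": 1}

```text
clock: 17.35
eef_pos: [592.2, 204.4, 86.4]
eef_rot: [-3.142, 0.0, 1.465]
wrist_force: [-0.7, 0.5, 4.0]
finger_gap: 0.4
```

Request:
send_rows:
  plan:
    - {"travel": [-0.5,0,0.5],"delta_rot": [0,0,0],"fingers": 1}
    - {"travel": [0,0,0.5],"delta_rot": [0,0,0],"fingers": 1}
    - {"travel": [0,0,0],"delta_rot": [0,0,0],"fingers": 1}

```text
clock: 17.73
eef_pos: [592.1, 203.9, 85.4]
eef_rot: [-3.142, 0.0, 1.465]
wrist_force: [0.3, 0.7, 4.1]
finger_gap: 0.3
```

Request:
send_rows:
  plan:
    - {"travel": [-0.5,0,0.5],"delta_rot": [0,0,0],"fingers": 1}
    - {"travel": [0,0,0.5],"delta_rot": [0,0,0],"fingers": 1}
    - {"travel": [0,0,0],"delta_rot": [0,0,0],"fingers": 1}

```text
clock: 18.1
eef_pos: [592.1, 203.5, 84.7]
eef_rot: [3.141, -0.0, 1.465]
wrist_force: [-0.9, 1.5, 6.5]
finger_gap: 0.4
```

Request:
send_rows:
  plan:
    - {"travel": [0,0,0.5],"delta_rot": [0,0,0],"fingers": 1}
    - {"travel": [0,0,0],"delta_rot": [0,0,0],"fingers": 1}
    - {"travel": [0,0,0],"delta_rot": [0,0,0],"fingers": 1}

```text
clock: 18.48
eef_pos: [592.3, 203.6, 84.4]
eef_rot: [3.141, -0.0, 1.465]
wrist_force: [-0.6, 1.9, 8.3]
finger_gap: 0.6
```

Request:
send_rows:
  plan:
    - {"travel": [0,0,0.5],"delta_rot": [0,0,0],"fingers": 1}
    - {"travel": [0,0,0],"delta_rot": [0,0,0],"fingers": 1}
    - {"travel": [0,0,0],"delta_rot": [0,0,0],"fingers": 1}

```text
clock: 18.85
eef_pos: [592.4, 203.7, 84.2]
eef_rot: [3.141, -0.001, 1.465]
wrist_force: [-1.4, 3.0, 9.5]
finger_gap: 0.8
```

Request:
send_rows:
  plan:
    - {"travel": [0,0,0.5],"delta_rot": [0,0,0],"fingers": 1}
    - {"travel": [0,0,0],"delta_rot": [0,0,0],"fingers": 1}
    - {"travel": [0,0,0],"delta_rot": [0,0,0],"fingers": 1}

```text
clock: 19.23
eef_pos: [592.5, 203.8, 83.9]
eef_rot: [3.14, -0.001, 1.465]
wrist_force: [-2.1, 2.4, 11.2]
finger_gap: 0.3
```

Run:
```python
from h import *
F=[]
for i in range(3):
  c=shot('scene'); F.append(manip.read_state()['wrist_force'])
print(np.round(F,1)); save(c,'s5.png'); P=cloud(c)
for n in ['bearing1','stray']:
   for d in masks_of(n,'scene')[:5]: print(n,round(d['confidence'],2),np.nanmedian(P[d['region']],0),np.argwhere(d['region']).mean(0))
cv2.imwrite('pics/c5.png',cv2.resize(c['color'][120:370,180:400,::-1],None,fx=2,fy=2))
```

```text
[[-1.2  2.3 10.5]
 [-0.5  2.3 10.4]
 [-2.   2.1 11. ]]
bearing1 0.54 [586.86279442 148.90587199  99.13127786] [251.25    296.46875]
bearing1 0.42 [614.46125209 165.94630071  87.93147797] [267.56410256 289.12820513]
stray 0.49 [592.37364528 167.52577181  88.73908258] [262.58108108 299.95945946]
```

View pics/c5.png

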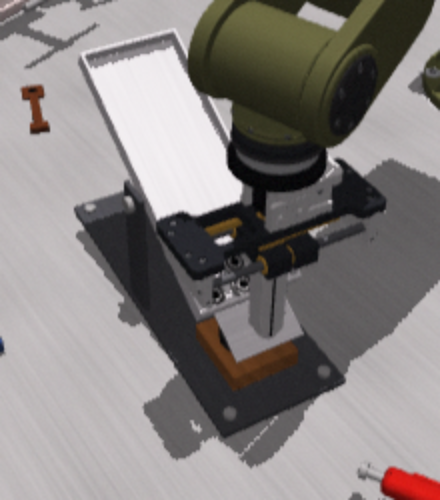

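The tray is tipped. Three bearings show at the tab end (crop (215,296), (243,283) and (233,262)), the fourth is hidden by the gripper, and the upper half is empty. Holding at about 11–12 N.

Request:
send_rows:
  plan:
    - {"travel": [0,0,0.3],"delta_rot": [0,0,0],"fingers": 1}
    - {"travel": [0,0,0],"delta_rot": [0,0,0],"fingers": 1}
    - {"travel": [0,0,0],"delta_rot": [0,0,0],"fingers": 1}
    - {"travel": [0,0,0],"delta_rot": [0,0,0],"fingers": 1}
    - {"travel": [0,0,0],"delta_rot": [0,0,0],"fingers": 1}
    - {"travel": [0,0,0],"delta_rot": [0,0,0],"fingers": 1}
    - {"travel": [0,0,0],"delta_rot": [0,0,0],"fingers": 1}
    - {"travel": [0,0,0],"delta_rot": [0,0,0],"fingers": 1}
    - {"travel": [0,0,0],"delta_rot": [0,0,0],"fingers": 1}
    - {"travel": [0,0,0],"delta_rot": [0,0,0],"fingers": 1}
    - {"travel": [0,0,0],"delta_rot": [0,0,0],"fingers": 1}
    - {"travel": [0,0,0],"delta_rot": [0,0,0],"fingers": 1}
    - {"travel": [0,0,0],"delta_rot": [0,0,0],"fingers": 1}
    - {"travel": [0,0,0],"delta_rot": [0,0,0],"fingers": 1}
    - {"travel": [0,0,0],"delta_rot": [0,0,0],"fingers": 1}
    - {"travel": [0,0,0],"delta_rot": [0,0,0],"fingers": 1}

```text
clock: 21.48
eef_pos: [592.5, 203.9, 83.9]
eef_rot: [3.14, -0.001, 1.465]
wrist_force: [-1.0, 2.8, 12.6]
finger_gap: 0.5
```

Request:
send_rows:
  plan:
    - {"travel": [0,0,-1],"delta_rot": [0,0,0],"fingers": 1}
    - {"travel": [0,0,-1],"delta_rot": [0,0,0],"fingers": 1}
    - {"travel": [0.5,0,-1],"delta_rot": [0,0,0],"fingers": 1}
    - {"travel": [1,0,-2],"delta_rot": [0,0,0],"fingers": 1}
    - {"travel": [1,0,-3],"delta_rot": [0,0,0],"fingers": 1}
    - {"travel": [1,0,-3],"delta_rot": [0,0,0],"fingers": 1}
    - {"travel": [1,0,-3],"delta_rot": [0,0,0],"fingers": 1}
    - {"travel": [1,0,-3],"delta_rot": [0,0,0],"fingers": 1}
    - {"travel": [1,0,-3],"delta_rot": [0,0,0],"fingers": 1}
    - {"travel": [1,0,-3],"delta_rot": [0,0,0],"fingers": 1}
    - {"travel": [1,0,-3],"delta_rot": [0,0,0],"fingers": 1}
    - {"travel": [1,0,-3],"delta_rot": [0,0,0],"fingers": 1}
    - {"travel": [1,0,-3],"delta_rot": [0,0,0],"fingers": 1}
    - {"travel": [1,0,-3],"delta_rot": [0,0,0],"fingers": 1}
    - {"travel": [1,0,-3],"delta_rot": [0,0,0],"fingers": 1}
    - {"travel": [1,0,-3],"delta_rot": [0,0,0],"fingers": 1}
    - {"travel": [0.5,0,-3],"delta_rot": [0,0,0],"fingers": 1}
    - {"travel": [0.5,0,-3],"delta_rot": [0,0,0],"fingers": 1}
    - {"travel": [0.5,0,-3],"delta_rot": [0,0,0],"fingers": 1}

```text
clock: 23.85
eef_pos: [593.7, 218.4, 132.8]
eef_rot: [3.142, -0.0, 1.465]
wrist_force: [-0.4, -0.7, 3.4]
finger_gap: 0.9
```

Request:
send_rows:
  plan:
    - {"travel": [0.5,0,-3],"delta_rot": [0,0,0],"fingers": 1}
    - {"travel": [0.5,0,-3],"delta_rot": [0,0,0],"fingers": 1}
    - {"travel": [0.5,0,-3],"delta_rot": [0,0,0],"fingers": 1}
    - {"travel": [0,0,-3],"delta_rot": [0,0,0],"fingers": 1}
    - {"travel": [0,0,-3],"delta_rot": [0,0,0],"fingers": 1}
    - {"travel": [0,0,-3],"delta_rot": [0,0,0],"fingers": 1}
    - {"travel": [0,0,-3],"delta_rot": [0,0,0],"fingers": 1}
    - {"travel": [0,0,-3],"delta_rot": [0,0,0],"fingers": 1}
    - {"travel": [0,0,-3],"delta_rot": [0,0,0],"fingers": 1}
    - {"travel": [0,0,-3],"delta_rot": [0,0,0],"fingers": 1}
    - {"travel": [0,0,-3],"delta_rot": [0,0,0],"fingers": 1}
    - {"travel": [0,0,-20],"delta_rot": [0,0,0],"fingers": 1}
    - {"travel": [0,0,-40],"delta_rot": [0,0,0],"fingers": 1}
    - {"travel": [0,0,-40],"delta_rot": [0,0,0],"fingers": 1}
    - {"travel": [-30,0,-20],"delta_rot": [0,0,0],"fingers": 1}
    - {"travel": [-40,0,0],"delta_rot": [0,0,0],"fingers": 1}
    - {"travel": [-40,0,0],"delta_rot": [0,0,0],"fingers": 1}
    - {"travel": [-20,0,0],"delta_rot": [0,0,0],"fingers": 1}
    - {"travel": [0,0,0],"delta_rot": [0,0,0],"fingers": 1}

```text
clock: 26.22
eef_pos: [580.2, 90.1, 285.9]
eef_rot: [3.141, -0.0, 1.464]
wrist_force: [0.1, 2.1, -0.1]
finger_gap: 0.8
```

Run:
```python
from h import *
O=np.array([578,67,135]); ux=np.array([.1045,.9945,0]); uy=np.array([-.9945,.1045,0])
for cn in ['wrist','scene']:
  c=shot(cn); save(c,cn+'6.png'); P=cloud(c); print(c['st']['eef_pos'],c['st']['wrist_force'])
  for d in search_frame('bearing1',cn)[:6]: p=w(c,d['at'])-O; print(round(d['confidence'],2),p@ux,p@uy,p[2])
  X=(P-O)@ux; Y=(P-O)@uy; Z=P[...,2]-135
  g=(X>-100)&(X<100)&(abs(Y)<40)&(abs(Z)<20); p=np.polyfit(X[g],Z[g],1); print('tilt',np.arctan(p[0]),g.sum())
a=cv2.imread('pics/wrist6.png');b=cv2.imread('pics/scene6.png')
cv2.imwrite('pics/c6.png',np.hstack([a[:,130:430],b[:,130:430]]))
```

```text
[580.23045958  90.06804711 285.8642281 ] [ 0.12103648  2.12051095 -0.11726044]
0.79 107.19716100580044 -25.871777556557355 10.056790839199437
0.75 85.78196685863418 2.870863770684462 8.3815502890007
0.69 110.05996847436691 34.81670763512512 5.939829491226817
tilt 0.011584043430288769 12219
[580.2387855   91.48822015 285.62582764] [ 0.17475299  0.20430701 -0.6496599 ]
0.61 106.13618901607886 -27.502417276650206 6.1316711234585455
0.59 84.25556694909811 -1.6573904947226055 9.51193780013267
0.38 107.61619467928315 32.03680295411242 10.204169982187466
tilt 0.007936251295461357 2735
```

View pics/c6.png

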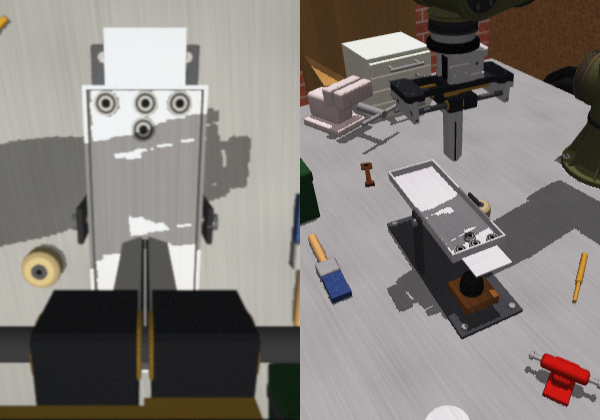

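All four bearings lie flat at the tab end (wrist crop pixels (105,103), (145,103), (179,103) and (143,129)). The tray is level and nothing touches it, and the stopper and the other things are in place. Handing in.

```bash
python3 -c "
from h import *
print(manip.sign_off())"
```

```text
the job is handed in; nothing more can be done
None
```

The job is done and handed in at about 26 s of the 70 s allowed; the hand-in reports no verdict.

- **Stray:** I set it in the tray at x ≈ -56 mm, on the same half as the other three bearings, and let go of it.
- **Push:** I pushed the tab down with shut fingers until the tray met the stopper. I then held it for about 2 s at a wrist reading of 11–13 N, with no reading above about 13 N. The force on the stopper itself is not measured directly.
- **Return:** I brought the tray up slowly, about 3 mm per 1/8 s, and backed the arm away.

**Last checks:**
- The final picture shows all four bearings flat at the tab end. The network located three of them, at x ≈ 85–110 mm. The fourth I saw only in the picture, in line with two of the others at the end wall.
- The tray's tilt measured about 0.01 rad, and nothing was touching it.
- The stopper and the other bench things look unmoved in the picture; I did not measure their shift.
- One measurement disagreed: partway down, a tilt fitted from the scene camera's depth gave 0.34 rad, against about 0.41 rad from the fingertip position. I used the fingertip value and the force readings.

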